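# Empty the tilt-out bin of bar blanks into the catch tray

## Task

Set the catch tray flat on the bench squarely in front of the tilt-out bin, centred on it and close up to the foot of its stand. Then, by its side handle, pull the bin forward to its stop so that all three bar blanks tip out into the tray, without touching the blanks yourself, and swing the empty bin fully back home. Leave the tray with the blanks standing there, and do not disturb the other things on the bench.

Things in the scene. Friction and masses are not known exactly. Their poses are not given: they have to be found in the camera images.
- stand: grey steel stand bolted to the bench, carrying the tilt-out bin. Origin: on the mat (4 mm above the bench), straight below the middle of the pivot. -x is the front, the way the bin tips; z up; y along the pivot, +y the handle side. Base plate 130 x 150 x 8 mm, from 25 mm before the origin to 105 mm behind it; two cheeks, outer faces at y = +-70 mm, 140 mm high within 22 mm in x of the pivot.
- pivot (a point): middle of the bin's pivot axis, which runs along the stand's y, 115 mm above the stand's origin; axes as the stand's
- catch (a point): point on the bench 100 mm in front of the pivot, where the middle of the tray belongs (about 11 mm are then left between tray and base plate); axes as the stand's, so the tray's axes should lie along them
- bin (a joint): tip angle of the steel bin in rad: 0 home (upright, on its rear posts), growing as its top comes forward, 2.0 at its front stop. A stiff friction pivot: the bin stays at any angle; it takes about 3 to 7 N at the handle. Held at the stop, it sheds the blanks within a second.
- bin_lip (a point): middle of the top edge of the bin's front wall. Bin: 104 mm wide, open on top; at home its floor is level at pivot height and 75 mm deep, back wall 60 mm high, front wall 90 mm long, leaning 25 degrees forward from the pivot. At the stop the front wall is a chute falling at 50 degrees, its lip 60 mm in front of the pivot and about 45 mm above the bench.
- bin_handle (a point): middle of the side handle: a level round bar, 14 mm diameter, 62 mm long, along the stand's y, 115 mm from the bin's middle on the +y side, 110 mm from the pivot axis. Home: 28 mm behind and 106 mm above the pivot; it swings over the top and forward; at the stop 108 mm before and 19 mm below the pivot. Pinch it from above, across the bar; it turns between the fingers.
- blank0: one of three alike hexagonal aluminium bar blanks, 18 mm across flats, 85 mm long, 70 g, lying along the pivot on the bin's floor at the start. Origin at its middle, y along its length.
- blank1: one of three alike hexagonal aluminium bar blanks, 18 mm across flats, 85 mm long, 70 g, lying along the pivot on the bin's floor at the start. Origin at its middle, y along its length.
- blank2: one of three alike hexagonal aluminium bar blanks, 18 mm across flats, 85 mm long, 70 g, lying along the pivot on the bin's floor at the start. Origin at its middle, y along its length.
- tray: loose dark steel catch tray, open on top, 128 mm (x) by 150 mm (y), walls 28 mm high and 4 mm thick, floor 4 mm, 0.25 kg. Origin: middle of its underside; z up. Its -x wall carries the grip lug; in place, its -x side points the same way as the stand's -x, away from the stand.
- tray_lug (a point): middle of the grip lug's upper part, 68 mm from the tray's middle towards its -x, 46 mm above the tray's underside. The lug is an upright plate 12 mm thick (x), 50 mm wide (y), reaching 56 mm high; pinch it from above across its thickness, one finger inside the tray, and carry the tray a little above the bench, which has mats with steps of 2 to 4 mm.
- loupe: black eye loupe, 37 mm across, 30 mm high; bystander, origin under its middle
- mug: white mug with pens, 74 x 108 x 126 mm; bystander, origin under its middle
- case_holder: grey round case holder, 39 x 45 x 23 mm; bystander, origin under its middle
- pen_case: flat clear-lidded case, 39 x 85 x 16 mm; bystander, origin under its middle
- oil_bottle: small brown bottle with black cap, 22 mm across, 52 mm high; bystander, origin under its middle

How it is judged:
By the outcome, as a careful person would: the job done as asked, in the order asked, and still so for the second after the job is handed in, with the robot touching nothing.
It also fails if it takes over 64 s, if anything falls off the work surface, if the arm or the gripper's body presses on something with over 40 N, if the wrist force passes 120 N, or if a joint passes its speed limit or range.

## Robot

A 6-joint arm with a two-finger parallel gripper is mounted at the origin on a cart in front of the work surface, level with it; the furniture and walls round the work are solid. World frame = base frame: x ahead of the robot, y to its left, z up, the work surface at z = 0. Lengths are in m, angles in rad, forces in N, time in s.
With the tool pointing down it reaches from about 0.35 to 0.775 m from the base axis. Payload 5.5 kg.
Tool frame: the origin (TCP) lies at the very end of the fingers, on their centre line; the grasp point (between the pads) lies 19 mm behind it; z points along the fingers, y is the line along which they close (so a half turn about z gives the same grasp; the last joint's range is limited). The gripper opens to 85 mm and grips with 20 to 120 N. Pads are 22 mm wide; open, the fingers measure 114 mm over their backs; the gripper's body (76 mm by 85 mm) begins 54 mm behind the grasp point. The pads swing forward as they close: fully open they stand 13 mm farther back than shut.
Start: joints at [-1.315, 0.313, 0.046, 1.304, 0, 1.431], TCP at [0.222, -0.531, 0.196] pointing down, gripper open.
Joint ranges: [-2.76, 2.76], [-0.86, 1.69], [-1.03, 1.26], [-2.2, 2.34], [-1.47, 1.5], [-3.14, 3.14]. Speed limits (rad/s): [2.57, 2.57, 3.14, 3.14, 3.14, 3.14].

## Interface

Orientations are given as [roll, pitch, yaw] about the fixed x, y, z axes, in that order (R = Rz(yaw) Ry(pitch) Rx(roll)).
In Python, from station import ctrl, vision, workorder gives the robot as it stands.
- The arm moves only by the tool apply_moves, never from a script. Its argument "series" is a list of rows, each a list of 7 numbers: the finger opening in cm, from 0 to 8.54, then the shift along the tool's x, y, z in cm, then the turn, a rotation vector about the tool's x, y, z in degrees. In form: [[grip, tx, ty, tz, rx, ry, rz], ...]. A call has 1 to 5 rows; each row shifts and turns the commanded pose from where the row before left it, along the tool's axes as they then stand; what a row does not reach is not made up. A row lasts 1/8 s, in which the tool goes at most 62.5 mm and 10.7 degrees, less where a joint would pass 70% of its speed; a pose out of reach is approached as far as the arm can. A call with a gripper value outside its range is refused whole. The fingers move at their own pace and stop on an object; "newtons" is the grip in N (left out, the last holds). Time passes only in rows, so rows that do not move let the fingers close. It gives the time, the measured TCP pose, the force, the opening and the grip force at its end, in the units of the state.
- ctrl.get_state(): the state, without advancing time (a new reading comes with each control period).
- vision.read_camera(name): name is "side" or "top"; returns the picture (384x512x3 uint8, blue, green, red); there is no depth.
- vision.get_calibration(name): a dict with "mtx" (3x3 intrinsics, pixels), "dist" ([k1, k2, p1, p2, k3] as OpenCV has them; the pictures are not rectified), "T" (4x4, takes a point from camera to world coordinates). Camera axes: x right, y down, z forward; pixel columns grow to the right and rows downward; lengths in m; the calibration is good to about 2 mm. A picture is of the moment at which its call begins. get_calibration takes no time and is no camera call.
- workorder.close_job(): hands the job in; it is judged then, once.
Trained networks look in the newest picture that a camera, given by its name, has taken for a name from the list of things; names that differ only in an ending like _2 or _b are one class to them, and where a whole thing is asked for, a point or a joint stands for the part that bears it (a point fixed in the world has none). Each returns a list of dicts, best first, with "score" (0 to 1); they miss things now and then, are a little off and sometimes report something else, mostly with a low value. They report only what shows in the picture. A call takes as long as a camera call.
- vision.find_in(camera, target): "centre" ([column, row] in pixels, amid what is visible of it).
- vision.mark_of(camera, target): "centre" ([column, row] in pixels: a listed point, or the origin of a listed thing).
The state is a dict: "t": time; "joint_positions": joint angles; "joint_velocities": joint speeds; "joint_torque": joint torques, N m; "eef_pos": TCP position; "tool_rot": TCP orientation; "ft_force": force on the tool from outside, world axes, zero at the start; "torque": the same for the moment, N m; "gripper_width": opening from 0.0 (shut) to 1.0 (fully open); "grasp_force": force on a finger pad.
Only numpy, scipy, OpenCV 4.12 (cv2) and the standard library are available. Lean on these libraries where they do the work, as an engineer would, in place of code of your own. Each camera call takes 0.05 s, during which the arm holds its last target. There are 200 camera calls.

## Working session

There is one attempt and no reset: what is moved stays moved. The work goes in short steps, Python scripts to look and compute and a tool call to move; the robot and the scene stay as the last step left them, time stands still between calls to the robot, and variables do not carry over. Pictures are saved under pics/ and viewed, at most 10 in all, crops included, and the job is handed in when it is done.

Besides the shell and the picture viewer there is one more tool, called after "Emit:" as name(argument=value, ...), one argument or row to a line, values as JSON. apply_moves: Moves the arm, as the interface text tells. Its arguments: {"type":"object","properties":{"series":{"type":"array"},"newtons":{"type":"number"}},"required":["series"]}

```bash
ls; mkdir -p pics; cat > h.py <<'E'
import numpy as np, cv2
from scipy.spatial.transform import Rotation as Rot
from station import ctrl, vision, workorder
def ray(cam,px):
    c=vision.get_calibration(cam); T=np.array(c["T"])
    n=cv2.undistortPoints(np.array([[px]],float),np.array(c["mtx"]),np.array(c["dist"]))[0,0]
    return T[:3,3],T[:3,:3]@np.array([n[0],n[1],1.])
def at_z(cam,px,z):
    o,d=ray(cam,px); return o+d*(z-o[2])/d[2]
def tri(p1,p2):
    (o1,d1),(o2,d2)=ray("top",p1),ray("side",p2)
    d1=d1/np.linalg.norm(d1);d2=d2/np.linalg.norm(d2)
    s=np.linalg.lstsq(np.c_[d1,-d2],o2-o1,rcond=None)[0]
    a,b=o1+d1*s[0],o2+d2*s[1]; return (a+b)/2,np.linalg.norm(a-b)
def proj(cam,P):
    c=vision.get_calibration(cam); W=np.linalg.inv(np.array(c["T"]))
    return cv2.projectPoints(np.atleast_2d(np.array(P,float)),cv2.Rodrigues(W[:3,:3])[0],W[:3,3],np.array(c["mtx"]),np.array(c["dist"]))[0][:,0]
E
python3 - <<'E'
from h import *
np.set_printoptions(precision=4,suppress=True)
for c in("top","side"):
    cv2.imwrite(f"pics/{c}0.png",vision.read_camera(c))
    print(c,np.array(vision.get_calibration(c)["T"])[:3,3])
for n in["stand","pivot","catch","bin_lip","bin_handle","tray","tray_lug","mug","loupe","oil_bottle","pen_case","case_holder"]:
    m={c:vision.mark_of(c,n)[:2] for c in("top","side")}
    print(n,{c:[(np.round(x["centre"],1).tolist(),round(x["score"],2)) for x in m[c]] for c in m},end=" ")
    if m["top"] and m["side"]: print(*tri(m["top"][0]["centre"],m["side"][0]["centre"]))
    else: print()
s=ctrl.get_state();print(s)
E
```

```text
pics
top [ 0.5315 -0.053   1.1991]
side [-0.3037 -0.8548  0.7124]
stand {'top': [([241.6, 189.6], 0.98)], 'side': [([236.3, 221.1], 0.97)]} [0.6378 0.0448 0.0099] 0.0012826106826817106
pivot {'top': [([235.0, 191.0], 0.8)], 'side': [([233.7, 191.9], 0.88)]} [0.6263 0.051  0.1205] 0.007951526917341897
catch {'top': [], 'side': [([253.6, 235.5], 0.83), ([202.8, 171.4], 0.65)]} 
bin_lip {'top': [([246.0, 188.4], 0.73), ([237.5, 190.0], 0.6)], 'side': [([240.4, 173.0], 0.79), ([223.8, 259.7], 0.49)]} [0.6249 0.0175 0.1972] 0.003425834027439187
bin_handle {'top': [([220.4, 233.2], 0.74), ([286.0, 254.0], 0.33)], 'side': [([201.5, 169.9], 0.96)]} [0.5133 0.0759 0.2229] 0.0047069201446792155
tray {'top': [([231.2, 190.2], 0.65)], 'side': [([275.6, 267.4], 0.64)]} [ 0.7039  0.0271 -0.1914] 0.17504592991306192
tray_lug {'top': [([363.8, 230.1], 0.94), ([220.7, 232.8], 0.47)], 'side': [([299.7, 266.6], 0.79)]} [ 0.5204 -0.3069  0.0484] 0.002965899311875988
mug {'top': [([178.2, 149.5], 0.8)], 'side': [([277.0, 266.4], 0.69), ([279.4, 209.9], 0.3)]} [ 0.8949  0.2181 -0.3531] 0.25969057031721826
[... 345 characters left out ...]
([224.6, 260.3], 0.66)]} [ 0.623  -0.1245 -0.012 ] 0.3073369942324414
case_holder {'top': [([257.8, 128.4], 0.66)], 'side': [([278.1, 212.5], 0.46)]} [ 0.8246  0.0043 -0.0112] 0.010734306630211151
{'t': 1.3, 'joint_positions': array([-1.3146,  0.3132,  0.0461,  1.3036, -0.    ,  1.4312]), 'joint_velocities': array([-0.    ,  0.0006, -0.0012, -0.0012,  0.0008,  0.    ]), 'joint_torque': array([  0.0016, -48.0467,  29.8812,   0.0006,  -0.0001,  -0.    ]), 'eef_pos': array([ 0.2217, -0.5306,  0.1956]), 'tool_rot': array([3.1415, 0.    , 0.3958]), 'ft_force': array([-0.3495,  0.212 ,  0.4342]), 'torque': array([-0.0745, -0.0033, -0.0212]), 'grasp_force': 0.0, 'gripper_width': 0.9958608508242894}
```

```bash
python3 -c "
import cv2,numpy as np
a=cv2.imread('pics/top0.png');b=cv2.imread('pics/side0.png')
cv2.imwrite('pics/t0c.png',cv2.resize(a[90:330,130:450],None,fx=2.5,fy=2.5,interpolation=cv2.INTER_CUBIC))
cv2.imwrite('pics/s0c.png',cv2.resize(b[130:340,120:400],None,fx=2.8,fy=2.8,interpolation=cv2.INTER_CUBIC))
"
```

```text
(no output)
```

View pics/t0c.png

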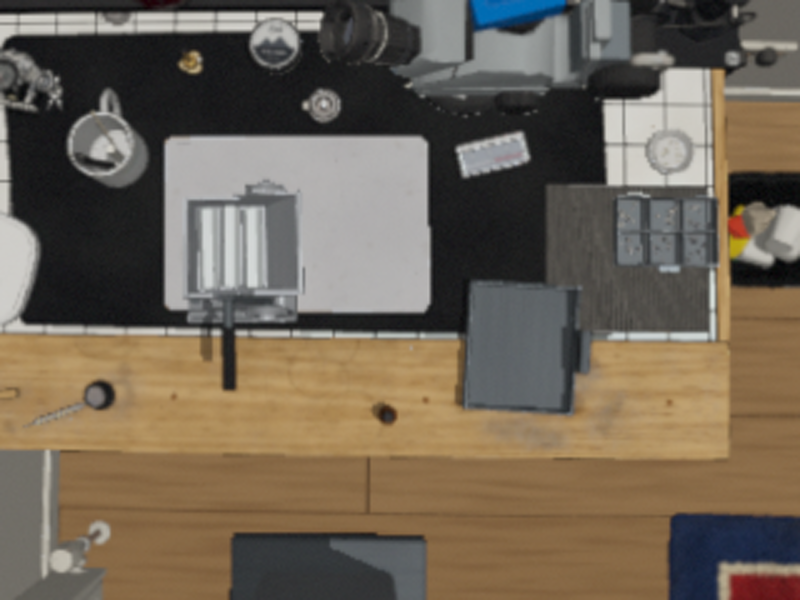

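View pics/s0c.png

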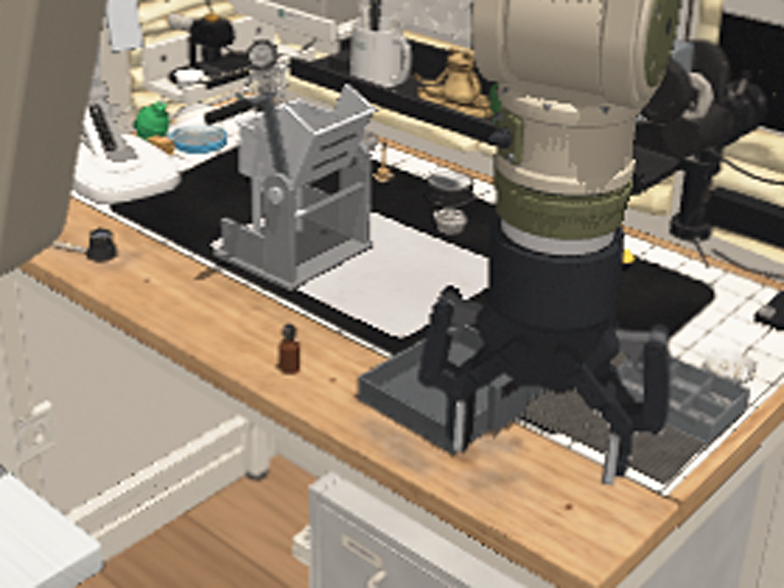

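The top view shows the stand with its front towards world -y, with the black handle at crop (230,355). The tray lies at crop (465–580, 280–412) with its lug to the right, also towards -y. The side view shows the oil bottle at crop (290,350), between tray and handle but nearer the robot. Next I fit the stand and tray poses and overlay them.

```bash
cat > fit.py <<'E'
from h import *
from scipy.optimize import least_squares
np.set_printoptions(precision=4,suppress=True)
MOD={"stand":[0,0,.004],"pivot":[0,0,.119],"bin_lip":[-.038,0,.2006],"bin_handle":[-.0,.115,.225]}
MOD["bin_handle"][0]=.028
def pose(p,P):
    P=np.atleast_2d(np.array(P,float)); c,s=np.cos(p[2]),np.sin(p[2])
    return np.c_[p[0]+c*P[:,0]-s*P[:,1],p[1]+s*P[:,0]+c*P[:,1],P[:,2]]
def fit(obs,p0):  # obs: list of (cam,modelpoint,px)
    f=lambda p:np.concatenate([proj(c,pose(p,m))[0]-px for c,m,px in obs])
    r=least_squares(f,p0,loss="soft_l1",f_scale=1.); return r.x,r.fun.reshape(-1,2)
E
cat > a.py <<'E'
from fit import *
obs=[];lug=[]
im={}
for k in range(3):
    for c in("top","side"):
        im[c]=vision.read_camera(c)
        for n in MOD:
            m=vision.mark_of(c,n)
            if m and m[0]["score"]>.5: obs.append((c,MOD[n],np.array(m[0]["centre"])))
        m=vision.mark_of(c,"tray_lug")
        if m and m[0]["score"]>.5: lug.append((c,[-.068,0,.048],np.array(m[0]["centre"])))
ps,r=fit(obs,[.628,.05,np.pi/2]); print("stand",ps,len(obs)); print(np.c_[[o[1][2] for o in obs],r])
cor=[([.064,-.075,.03],(318,202)),([-.064,-.075,.03],(362,205.2)),([-.064,.075,.03],(359.2,254.8)),([.064,.075,.03],(315.2,252.8))]
# y_tray=+ is world -x (image down)
to=[("top",a,np.array(b)) for a,b in cor]+lug
pt,r=fit(to,[.52,-.24,np.pi/2]); print("tray",pt); print(r)
np.savez("poses.npz",ps=ps,pt=pt)
rect=lambda x0,x1,y0,y1,z:[[x0,y0,z],[x1,y0,z],[x1,y1,z],[x0,y1,z]]
def draw(c,x0,y0,w,h,k,name):
    I=cv2.resize(im[c][y0:y0+h,x0:x0+w],None,fx=k,fy=k,interpolation=cv2.INTER_CUBIC)
    def pl(p,P,col):
        q=((proj(c,pose(p,P))-[x0,y0]+.5)*k).astype(int); cv2.polylines(I,[q],True,col,1)
    pl(ps,rect(-.025,.105,-.075,.075,.012),(0,0,255))
    pl(ps,rect(-.022,.022,-.07,.07,.144),(0,255,0))
    pl(ps,[[.028,.084,.225],[.028,.146,.225]],(255,0,255))
    pl(ps,[[-.038,-.052,.2006],[-.038,.052,.2006]],(0,255,255))
    pl(pt,rect(-.064,.064,-.075,.075,.03),(0,0,255))
    pl(pt,rect(-.074,-.062,-.025,.025,.057),(0,255,0))
    cv2.imwrite(f"pics/{name}.png",I)
draw("top",190,150,190,120,4,"ov_top"); draw("side",190,140,140,170,3.5,"ov_side")
print("t",ctrl.get_state()["t"])
E
python3 a.py
```

```text
stand [0.6263 0.0513 1.6183] 24
[[   0.004    -1.715    -1.066 ]
 [   0.119     3.4393    0.1385]
 [   0.2006    0.5003    0.7752]
 [   0.225     2.2366    0.568 ]
 [   0.004     2.9699   -0.4561]
 [   0.119    -0.366     0.5825]
 [   0.2006    0.6163    0.3844]
 [   0.225    -0.6113   -0.8415]
 [   0.004    -0.815     1.534 ]
 [   0.119    -0.1607   -0.8615]
 [   0.2006    1.5003   -1.9248]
 [   0.225  -119.6634    2.868 ]
 [   0.004    -1.3301    0.3439]
 [   0.119     2.034    -0.7175]
 [   0.2006    0.2163   -0.6156]
 [   0.225    -1.8113   -0.4415]
 [   0.004     1.085     3.534 ]
 [   0.119    -1.9607   -1.8615]
 [   0.2006    0.8003   -0.9248]
 [   0.225     0.9366   -0.832 ]
 [   0.004    -3.3301   -1.1561]
 [   0.119    -1.466     0.3825]
 [   0.2006    0.3163   -1.1156]
 [   0.225    -0.8113   -0.8415]]
tray [ 0.5245 -0.239   1.5142]
[[-0.0255 -0.5478]
 [-0.0868 -0.8521]
 [ 0.02    1.4293]
 [-0.2972  0.5002]
 [ 1.7512 -1.4502]
 [ 0.5798 -0.4633]
 [ 0.2512 -1.1502]
 [-0.6202  0.6367]
 [-0.5488  1.1498]
 [-0.7202  0.6367]]
t 3.1
```

View pics/ov_top.png

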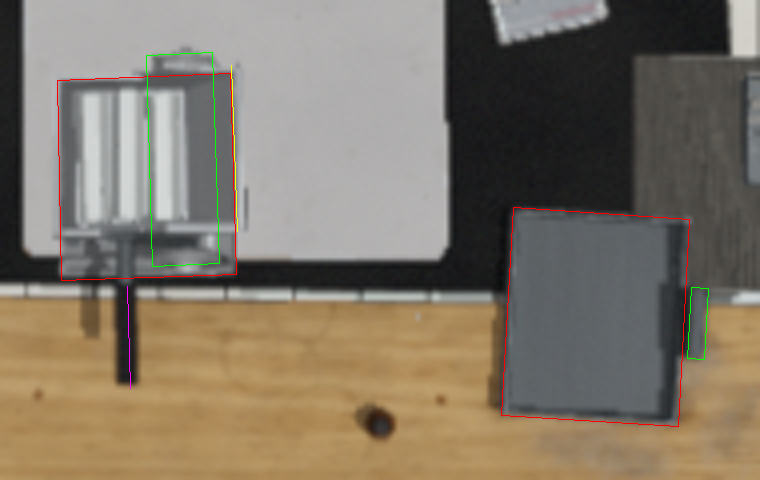

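```bash
cat > b.py <<'E'
from fit import *
d=np.load("poses.npz");ps,pt=d["ps"],d["pt"]
I=vision.read_camera("top"); g=cv2.cvtColor(I,cv2.COLOR_BGR2GRAY).astype(float)
pts=[]
for r in range(224,245,2):
    row=255-g[r,210:235]; w=np.clip(row-row.max()*.7,0,None); c=210+(w*np.arange(25)).sum()/w.sum(); pts.append(at_z("top",[c,r],.225))
pts=np.array(pts);print(pts[::3]); a=np.polyfit(pts[:,0],pts[:,1],1);print("handle slope yaw",np.pi/2-np.arctan(-a[0])*-1 if 0 else np.pi/2+np.arctan(a[0]),"y at x=.513",np.polyval(a,.513))
print("tip rows",g[236:252,220].astype(int))
A=cv2.resize(I[158:228,198:258],None,fx=6.4,fy=6.4,interpolation=cv2.INTER_CUBIC);B=A.copy()
def pl(P,col):
    q=((proj("top",pose(ps,P))-[198,158]+.5)*6.4).astype(int);cv2.polylines(B,[q],True,col,1)
pl([[-.025,-.075,.012],[.105,-.075,.012],[.105,.075,.012],[-.025,.075,.012]],(0,0,255))
for s in(-1,1):pl([[-.022,s*.07,.144],[.022,s*.07,.144]],(0,255,0))
pl([[-.038,-.052,.2006],[-.038,.052,.2006]],(0,255,255))
pl([[.075,-.052,.179],[.075,.052,.179]],(255,0,255))
pl([[0,-.052,.119],[0,.052,.119]],(255,255,0))
cv2.imwrite("pics/b.png",np.hstack([A,B]))
E
python3 b.py
```

```text
[[0.5339 0.0806 0.225 ]
 [0.5194 0.0789 0.225 ]
 [0.5049 0.0751 0.225 ]
 [0.4904 0.0749 0.225 ]]
handle slope yaw 1.6904533523067875 y at x=.513 0.07707581778829171
tip rows [ 35  35  34  36  35  34  35  34  35  52 116 153 156 153 147 139]
```

View pics/b.png

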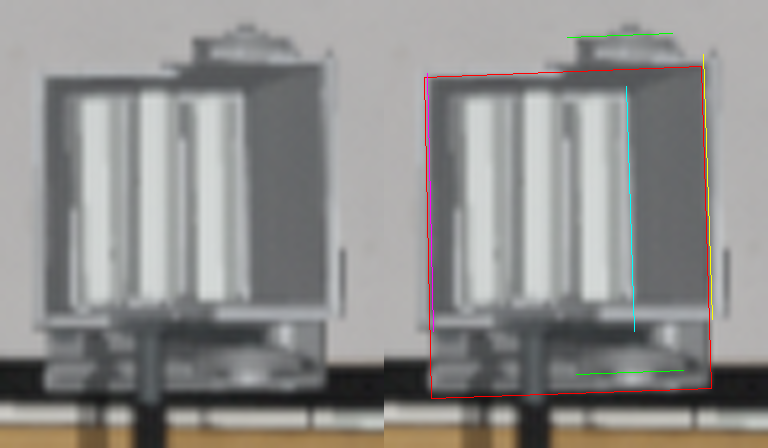

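View pics/ov_side.png

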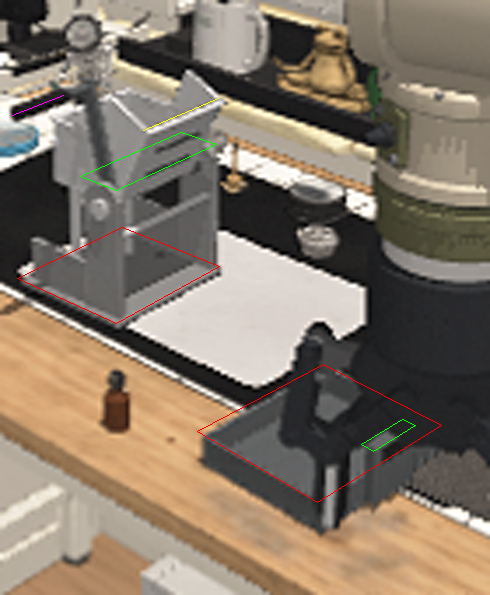

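```bash
python3 - <<'E'
from fit import *
f=lambda a,z:at_z("top",[198+a[0]/6.4-.5,158+a[1]/6.4-.5],z)
L=lambda n,a,b,z:print(n,f(a,z),f(b,z),"yaw",np.pi/2+np.arctan2(-(lambda v:v[0])(f(b,z)-f(a,z)),1e-9+0*z) if 0 else np.degrees(np.arctan2(*(f(b,z)-f(a,z))[[1,0]])))
L("base near edge",(45,389),(326,388),.012)
L("lip",(327,58),(328,312),.2)
L("back top",(41,76),(38,324),.179)
L("blank",(205,95),(204,302),.137)
L("blank/front wall",(246,92),(247,305),.137)
d=np.load("poses.npz");print(pose(d["ps"],[[-.025,.075,.012],[.105,.075,.012],[-.038,0,.2],[.075,0,.179]]))
print(vision.get_calibration("top")["T"])
E
```

```text
base near edge [0.5507 0.154  0.012 ] [0.5528 0.0235 0.012 ] yaw -89.09702973296024
lip [0.6786 0.0129 0.2   ] [0.5789 0.011  0.2   ] yaw -178.9310833143344
back top [0.6737 0.1295 0.179 ] [0.5739 0.1283 0.179 ] yaw -179.30835398578887
blank [0.672  0.0678 0.137 ] [0.5855 0.0666 0.137 ] yaw -179.2019764702254
blank/front wall [0.6734 0.0507 0.137 ] [0.5845 0.0487 0.137 ] yaw -178.73608247115087
[[0.5525 0.0227 0.012 ]
 [0.5464 0.1526 0.012 ]
 [0.6281 0.0133 0.2   ]
 [0.6227 0.1262 0.179 ]]
[[ 0.0118 -0.9965  0.0826  0.5315]
 [-0.9995 -0.0093  0.0301 -0.053 ]
 [-0.0293 -0.0829 -0.9961  1.1991]
 [ 0.      0.      0.      1.    ]]
```

The overlay matches the tray rim and the handle well. The base plate and lip edges put the stand at about (0.627, 0.051), yaw 1.587. The lug is at (0.521, -0.307). I'm moving above the lug now.

Emit:
apply_moves(
  series=[
    [8.54,5.17,-1.31,1.0,0,0,0],
    [8.54,5.17,-1.31,1.0,0,0,0],
    [8.54,5.17,-1.31,1.0,0,0,0],
    [8.54,5.17,-1.31,1.0,0,0,0],
    [8.54,5.17,-1.31,1.0,0,0,0],
  ],
  newtons=80,
)

```text
t: 3.78
eef_pos: [0.4363, -0.3695, 0.1455]
tool_rot: [3.141, -0.0, 0.396]
ft_force: [-0.2, 0.3, -0.1]
gripper_width: 0.996
grasp_force: 0.0
```

Emit:
apply_moves(
  series=[
    [8.54,5.17,-1.31,1.0,0,0,0],
    [8.54,5.17,-1.31,1.0,0,0,0],
    [8.54,0,0,0,0,0,8.63],
    [8.54,0,0,0,0,0,8.63],
    [8.54,0,0,0,0,0,8.63],
  ],
)

```text
t: 4.4
eef_pos: [0.5205, -0.3061, 0.1254]
tool_rot: [-3.142, 0.0, -0.06]
ft_force: [-0.2, -0.5, 0.8]
gripper_width: 1.0
grasp_force: 0.0
```

```bash
cat >> h.py <<'E'
def delta(target,yaw):
    s=ctrl.get_state(); R=Rot.from_euler("xyz",s["tool_rot"]); p=np.array(s["eef_pos"])
    d=R.inv().apply(np.array(target)-p)*100
    Rt=Rot.from_euler("xyz",[np.pi,0,yaw]); rv=np.degrees((R.inv()*Rt).as_rotvec())
    print("t",round(s["t"],2),"tcp",p.round(4),"rot",np.round(s["tool_rot"],4),"shift cm",d.round(2),"turn",rv.round(2),"F",np.round(s["ft_force"],1),"w",round(s["gripper_width"],3),"gf",round(float(s["grasp_force"]),1))
E
python3 - <<'E'
from fit import *
P=[]
im=vision.read_camera("side");
lug=[(c,[-.068,0,.048],np.array(m[0]["centre"])) for k in range(3) for c in("top","side") for _ in[vision.read_camera(c)] for m in[vision.mark_of(c,"tray_lug")] if m]
for l in lug: print(l[0],l[2],at_z(l[0],l[2],.048))
delta([.5207,-.307,.12],-.0566)
cv2.imwrite("pics/s1.png",im)
E
```

```text
top [360.3 228.2] [ 0.5267 -0.2982  0.048 ]
side [302.1 266.9] [ 0.523  -0.3112  0.048 ]
top [362.2 230.1] [ 0.5213 -0.3036  0.048 ]
side [295.6 267.5] [ 0.5087 -0.3001  0.048 ]
top [363.9 229.7] [ 0.5225 -0.3084  0.048 ]
side [301.3 264.5] [ 0.5308 -0.3028  0.048 ]
t 5.05 tcp [ 0.5203 -0.3065  0.1256] rot [ 3.1415 -0.0001 -0.0558] shift cm [0.05 0.05 0.56] turn [ 0.01 -0.    0.05] F [ 0.9 -0.1 -0.4] w 1.004 gf 0.0
```

Emit:
apply_moves(
  series=[
    [6,0.05,0.05,3.0,0,0,0],
    [6,0,0,3.0,0,0,0],
    [6,0,0,2.1,0,0,0],
    [6,0,0,1.0,0,0,0],
    [6,0,0,0,0,0,0],
  ],
)

```text
t: 5.68
eef_pos: [0.5204, -0.3068, 0.0342]
tool_rot: [-3.141, 0.001, -0.056]
ft_force: [-0.2, 0.7, -0.5]
gripper_width: 0.703
grasp_force: 0.0
```

Emit:
apply_moves(
  series=[
    [0,0,0,0,0,0,0],
    [0,0,0,0,0,0,0],
    [0,0,0,0,0,0,0],
    [0,0,0,0,0,0,0],
    [0,0,0,0,0,0,0],
  ],
)

```text
t: 6.3
eef_pos: [0.5207, -0.307, 0.0347]
tool_rot: [3.141, -0.0, -0.056]
ft_force: [-0.2, 0.7, -0.5]
gripper_width: 0.002
grasp_force: 0.0
```

The fingers shut on nothing, so I'm looking.

```bash
python3 - <<'E'
from h import *
a=vision.read_camera("top");b=vision.read_camera("side")
A=cv2.resize(a[190:270,300:390],None,fx=5.5,fy=5.5,interpolation=cv2.INTER_CUBIC)
B=cv2.resize(b[220:300,240:340],None,fx=5.5,fy=5.5,interpolation=cv2.INTER_CUBIC)[:,:305+245]
I=np.hstack([A[:, :],B]);I=cv2.resize(I,(800,int(I.shape[0]*800/I.shape[1])));print(I.shape);cv2.imwrite("pics/m1.png",I)
E
```

```text
(336, 800, 3)
```

View pics/m1.png

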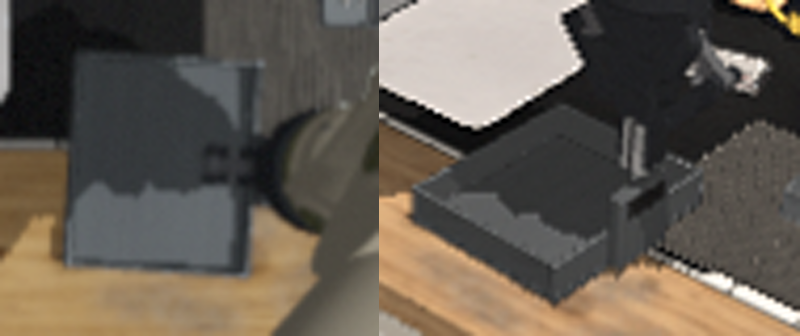

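```bash
python3 - <<'E'
from h import *
k=5.5*800/1045
for P in([.5207,-.307,.034],[.5207,-.307,.056],[.5207,-.28,.034]):
    for c,o,s in(("top",(300,190),0),("side",(240,220),495*800/1045)):
        q=proj(c,P)[0]; print(P,c,q.round(1),((q-o+.5)*k+[s,0]).round(0))
f=lambda x,y,z:at_z("side",[240+(x-379)/k-.5,220+y/k-.5],z).round(4)
print("lug outer top corners",f(611,197,.056),f(664,172,.056),"lug bottom",f(611,270,.0))
print("tray corner near bottom",f(557,305,0.),"rim near",f(555,270,.028),"left rim",f(414,188,.028))
g=lambda x,y,z:at_z("top",[300+x/k-.5,190+y/k-.5],z).round(4)
print("top rim",g(262,65,.028),g(245,272,.028),g(75,55,.028),g(68,265,.028))
delta([.5207,-.307,.034],-.0566)
E
```

```text
[0.5207, -0.307, 0.034] top [362.3 230.3] [265. 172.]
[0.5207, -0.307, 0.034] side [300. 271.] [634. 217.]
[0.5207, -0.307, 0.056] top [364.  230.4] [272. 172.]
[0.5207, -0.307, 0.056] side [300.5 264.2] [636. 188.]
[0.5207, -0.28, 0.034] top [353.  230.2] [225. 171.]
[0.5207, -0.28, 0.034] side [292.  267.1] [600. 200.]
lug outer top corners [ 0.5016 -0.3014  0.056 ] [ 0.5482 -0.3093  0.056 ] lug bottom [ 0.5036 -0.3043  0.    ]
tray corner near bottom [ 0.451  -0.3015  0.    ] rim near [ 0.448  -0.3006  0.028 ] left rim [ 0.4543 -0.1765  0.028 ]
top rim [ 0.5941 -0.307   0.028 ] [ 0.4519 -0.2946  0.028 ] [ 0.5999 -0.1776  0.028 ] [ 0.4556 -0.1732  0.028 ]
t 6.4 tcp [ 0.5207 -0.307   0.0346] rot [ 3.1415 -0.     -0.0561] shift cm [-0.    0.    0.06] turn [ 0.01 -0.    0.03] F [-0.4  0.2  0.3] w -0.001 gf 0.0
```

```bash
python3 - <<'E'
from h import *
for z in(.196,.209,.225): print(z,proj("side",[[.222,-.531,z],[.222-.386*.045,-.531+.92*.045,z],[.222+.386*.045,-.531-.92*.045,z]]).round(1).tolist())
b=vision.read_camera("side")
cv2.imwrite("pics/m2.png",cv2.resize(b[190:300,250:350],None,fx=5.4,fy=5.4,interpolation=cv2.INTER_LANCZOS4))
E
```

```text
0.196 [[308.3, 315.8], [284.0, 310.1], [333.4, 321.6]]
0.209 [[308.9, 310.0], [284.4, 304.3], [334.2, 315.8]]
0.225 [[309.6, 302.8], [284.8, 297.2], [335.1, 308.5]]
```

View pics/m2.png

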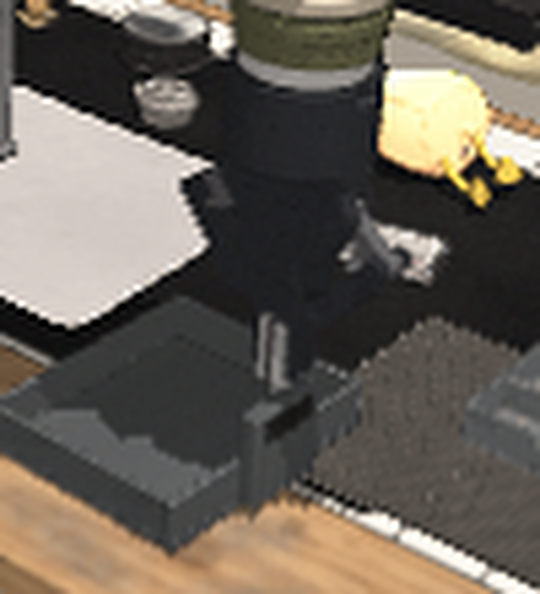

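The picture shows the shut fingertips ending just above the lug's top, at about m2 (272,385), or z≈0.062. That agrees with the first picture: the real fingertips are about 28 mm behind the reported TCP. I'm opening and going down in small steps, watching the force.

Emit:
apply_moves(
  series=[
    [6,0,0,0,0,0,0],
    [6,0,0,0,0,0,0],
    [6,0,0,0,0,0,0],
    [6,0,0,0.7,0,0,0],
    [6,0,0,0.6,0,0,0],
  ],
)

```text
t: 7.08
eef_pos: [0.5206, -0.3069, 0.021]
tool_rot: [-3.142, 0.0, -0.056]
ft_force: [0.2, 0.8, -0.4]
gripper_width: 0.704
grasp_force: 0.0
```

Emit:
apply_moves(
  series=[
    [6,0,0,0.4,0,0,0],
    [6,0,0,0.4,0,0,0],
    [6,0,0,0.3,0,0,0],
    [6,0,0,0,0,0,0],
  ],
)

```text
t: 7.58
eef_pos: [0.5206, -0.3069, 0.0103]
tool_rot: [-3.141, 0.0, -0.056]
ft_force: [-0.0, 0.4, 0.6]
gripper_width: 0.705
grasp_force: 0.0
```

Emit:
apply_moves(
  series=[
    [0,0,0,0,0,0,0],
    [0,0,0,0,0,0,0],
    [0,0,0,0,0,0,0],
    [0,0,0,0,0,0,0],
    [0,0,0,0,0,0,0],
  ],
)

```text
t: 8.2
eef_pos: [0.5208, -0.3072, 0.0108]
tool_rot: [3.141, -0.0, -0.056]
ft_force: [0.7, -0.0, -0.2]
gripper_width: 0.115
grasp_force: 80.6
```

Emit:
apply_moves(
  series=[
    [0,0,0,-0.5,0,0,0],
    [0,0,0,-1.0,0,0,0],
    [0,0,0,-1.0,0,0,0],
    [0,0,0,-0.5,0,0,0],
    [0,0,0,0,0,0,0],
  ],
)

```text
t: 8.82
eef_pos: [0.5212, -0.3073, 0.0414]
tool_rot: [3.141, -0.001, -0.056]
ft_force: [1.0, 0.2, -2.3]
gripper_width: 0.116
grasp_force: 80.3
```

```bash
python3 - <<'E'
from h import *
a=vision.read_camera("top");b=vision.read_camera("side")
A=cv2.resize(a[180:270,300:390],None,fx=4.4,fy=4.4,interpolation=cv2.INTER_CUBIC)
B=cv2.resize(b[220:310,245:335],None,fx=4.4,fy=4.4,interpolation=cv2.INTER_CUBIC)
cv2.imwrite("pics/m3.png",np.hstack([A,B]))
delta([.6297,-.117,.041],1.587-np.pi/2)
E
```

```text
t 8.93 tcp [ 0.5206 -0.3069  0.0405] rot [-3.1416e+00  1.0000e-04 -5.6100e-02] shift cm [  9.83 -19.57  -0.05] turn [-0.    0.01 -4.14] F [ 0.2 -0.9 -2.5] w 0.115 gf 80.3
```

View pics/m3.png

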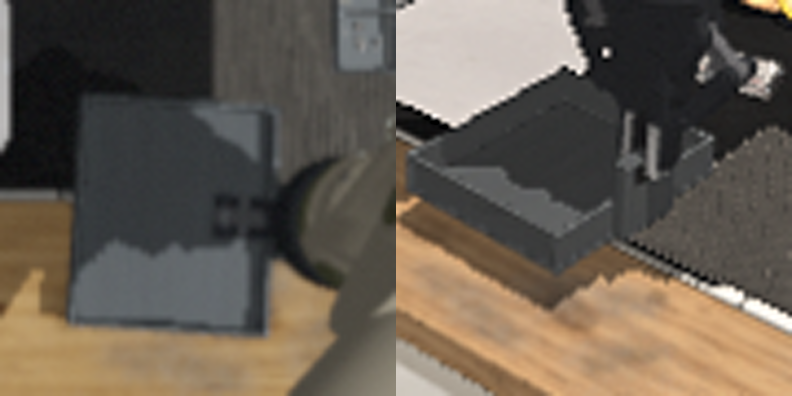

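The tray hangs level from the lug, well gripped. I'm carrying it to the catch spot.

Emit:
apply_moves(
  series=[
    [0,3.0,-0.5,-0.5,0,0,0],
    [0,4.0,-2.0,0,0,0,0],
    [0,2.3,-3.5,0,0,0,0],
    [0,0.53,-4.0,0,0,0,0],
    [0,0,-4.0,0,0,0,0],
  ],
)

```text
t: 9.55
eef_pos: [0.6269, -0.1714, 0.0446]
tool_rot: [-3.141, 0.001, -0.056]
ft_force: [-0.3, 0.4, -2.0]
gripper_width: 0.113
grasp_force: 80.3
```

Emit:
apply_moves(
  series=[
    [0,0,-3.0,0,0,0,0],
    [0,0,-1.6,0,0,0,0],
    [0,0,0,0,0,0,-2.1],
    [0,0,0,0,0,0,-2.0],
    [0,0,0,0,0,0,0],
  ],
)

```text
t: 10.18
eef_pos: [0.6293, -0.1282, 0.0456]
tool_rot: [3.141, -0.0, 0.014]
ft_force: [-0.6, -0.0, -2.0]
gripper_width: 0.114
grasp_force: 80.3
```

```bash
cat > c.py <<'E'
from fit import *
import sys
zb=float(sys.argv[1]); name=sys.argv[2]
a=vision.read_camera("top")
x0,y0,k=195,155,5.0
I=cv2.resize(a[y0:y0+100,x0:x0+155],None,fx=k,fy=k,interpolation=cv2.INTER_CUBIC)
s=ctrl.get_state();p=np.array(s["eef_pos"]);yw=s["tool_rot"][2]+np.pi/2
pt=[p[0]+.068*np.cos(yw),p[1]+.068*np.sin(yw),yw]; ps=[.627,.051,1.587]
def pl(p,P,col):
    q=((proj("top",pose(p,P))-[x0,y0]+.5)*k).astype(int);cv2.polylines(I,[q],True,col,1)
R=lambda x0,x1,y0,y1,z:[[x0,y0,z],[x1,y0,z],[x1,y1,z],[x0,y1,z]]
pl(pt,R(-.064,.064,-.075,.075,zb+.028),(0,0,255))
pl(ps,R(-.164,-.036,-.075,.075,.004+.028),(255,255,0))
pl(ps,R(-.025,.105,-.075,.075,.012),(0,255,0))
pl(ps,[[-.038,-.052,.2006],[-.038,.052,.2006]],(0,255,255))
cv2.imwrite(f"pics/{name}.png",I)
delta([.6297,-.117,.041],1.587-np.pi/2); print("tray est",np.array(pt))
E
python3 c.py .035 m4
```

```text
t 10.22 tcp [ 0.6293 -0.1281  0.0455] rot [ 3.1413 -0.0001  0.0139] shift cm [ 0.05 -1.11  0.45] turn [ 0.02 -0.01 -0.13] F [ 0.3  0.1 -1.4] w 0.118 gf 80.3
tray est [ 0.6284 -0.0601  1.5847]
```

View pics/m4.png

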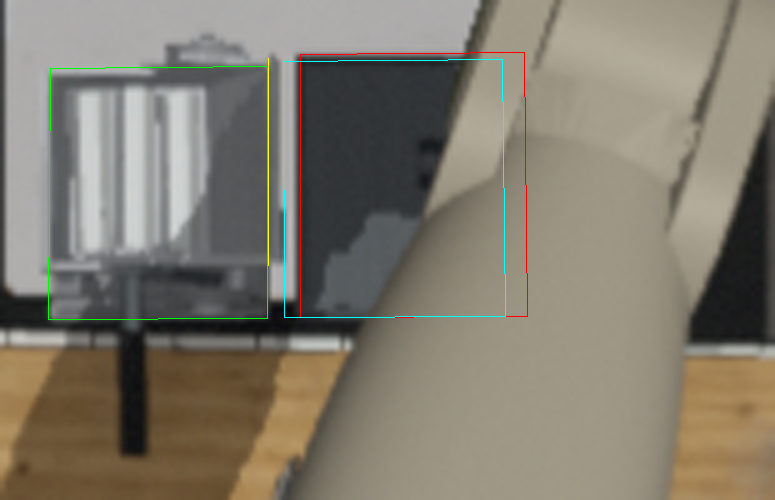

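Emit:
apply_moves(
  series=[
    [0,0.1,-0.5,0,0,0,0],
    [0,0,-0.45,0,0,0,-0.1],
    [0,0,0,1.2,0,0,0],
    [0,0,0,1.0,0,0,0],
    [0,0,0,0.4,0,0,0],
  ],
)

```text
t: 10.85
eef_pos: [0.6291, -0.117, 0.018]
tool_rot: [-3.141, 0.002, 0.017]
ft_force: [-0.1, 0.6, -2.3]
gripper_width: 0.111
grasp_force: 80.2
```

Emit:
apply_moves(
  series=[
    [0,0,0,0.2,0,0,0],
    [0,0,0,0.2,0,0,0],
    [0,0,0,0,0,0,0],
  ],
)

```text
t: 11.22
eef_pos: [0.6303, -0.1174, 0.0157]
tool_rot: [3.141, -0.0, 0.017]
ft_force: [-0.0, -0.4, -2.1]
gripper_width: 0.112
grasp_force: 80.2
```

Emit:
apply_moves(
  series=[
    [0,0,0,0.1,0,0,0],
    [0,0,0,0.1,0,0,0],
    [0,0,0,0,0,0,0],
  ],
)

```text
t: 11.6
eef_pos: [0.6302, -0.1173, 0.0136]
tool_rot: [3.141, -0.0, 0.017]
ft_force: [0.0, 0.1, -2.4]
gripper_width: 0.117
grasp_force: 80.3
```

Emit:
apply_moves(
  series=[
    [0,0,0,0.1,0,0,0],
    [0,0,0,0.1,0,0,0],
    [0,0,0,0,0,0,0],
  ],
)

```text
t: 11.98
eef_pos: [0.6305, -0.1176, 0.0119]
tool_rot: [3.141, -0.001, 0.017]
ft_force: [1.0, -1.0, 1.1]
gripper_width: 0.113
grasp_force: 80.6
```

Emit:
apply_moves(
  series=[
    [0,0,0,0.1,0,0,0],
    [0,0,0,0,0,0,0],
  ],
)

```text
t: 12.22
eef_pos: [0.6307, -0.1176, 0.011]
tool_rot: [3.141, -0.001, 0.017]
ft_force: [1.5, -2.3, 2.1]
gripper_width: 0.112
grasp_force: 80.9
```

Emit:
apply_moves(
  series=[
    [4.5,0,0,0,0,0,0],
    [4.5,0,0,0,0,0,0],
    [4.5,0,0,0,0,0,0],
    [4.5,0,0,0,0,0,0],
    [4.5,0,0,-1.0,0,0,0],
  ],
  newtons=40,
)

```text
t: 12.85
eef_pos: [0.6293, -0.1169, 0.02]
tool_rot: [-3.141, 0.002, 0.017]
ft_force: [-0.7, 0.4, -0.5]
gripper_width: 0.527
grasp_force: 0.0
```

Emit:
apply_moves(
  series=[
    [4.5,0,0,-3.0,0,0,0],
    [4.5,0,0,-6.0,0,0,0],
    [4.5,-3.0,0,-5.0,0,0,0],
    [4.5,-5.0,0,-3.4,0,0,0],
    [4.5,-5.0,0,-3.4,0,0,0],
  ],
)

```text
t: 13.48
eef_pos: [0.4991, -0.1195, 0.2307]
tool_rot: [3.141, -0.002, 0.018]
ft_force: [-0.5, -1.1, 0.6]
gripper_width: 0.526
grasp_force: 0.0
```

Emit:
apply_moves(
  series=[
    [4.5,-5.0,0,0,0,0,0],
    [4.5,-5.0,0,0,0,0,0],
    [4.5,0,0,0,0,0,0],
  ],
)

```text
t: 13.85
eef_pos: [0.3972, -0.1206, 0.2298]
tool_rot: [3.141, -0.001, 0.016]
ft_force: [0.5, 0.1, 0.2]
gripper_width: 0.532
grasp_force: 0.0
```

```bash
cat > d.py <<'E'
from fit import *
a=vision.read_camera("top"); b=vision.read_camera("side")
x0,y0,k=195,155,4.8
I=cv2.resize(a[y0:y0+120,x0:x0+110],None,fx=k,fy=k,interpolation=cv2.INTER_CUBIC)
J=cv2.resize(b[140:280,205:265],None,fx=576/140,fy=576/140,interpolation=cv2.INTER_CUBIC)
np.save("top_now.npy",a)
cv2.imwrite("pics/m5.png",np.hstack([I,J]));print(I.shape,J.shape)
m=[vision.mark_of(c,"tray_lug")[:1] for c in("top","side")];print(m)
if all(m):print(tri(m[0][0]["centre"],m[1][0]["centre"]))
delta([.504,.077,.25],.016)
E
python3 d.py
```

```text
(576, 528, 3) (576, 247, 3)
[[{'centre': [295.7, 191.4], 'score': 0.69}], [{'centre': [269.6, 228.4], 'score': 0.65}]]
(array([ 0.6288, -0.1119,  0.0464]), np.float64(0.004540130349787784))
t 14.05 tcp [ 0.4013 -0.1216  0.2291] rot [ 3.1408 -0.0016  0.0174] shift cm [ 10.62 -19.68  -2.08] turn [ 0.05 -0.09  0.08] F [ 0.2  0.1 -0. ] w 0.533 gf 0.0
```

View pics/m5.png

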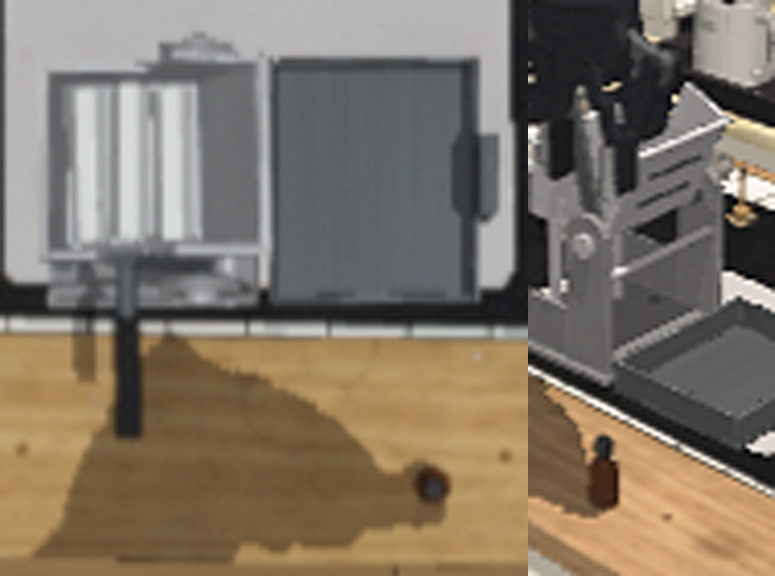

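```bash
python3 - <<'E'
from fit import *
g=lambda x,y,z:at_z("top",[195+x/4.8-.5,155+y/4.8-.5],z)
c=[g(272,61,.032),g(270,303,.032),g(478,301,.032),g(478,59,.032)];c=np.array(c)
print(c[:,:2],"centre",c.mean(0)[:2],"size",np.linalg.norm(c[0]-c[1]),np.linalg.norm(c[1]-c[2]))
print("base",g(48,307,.012)[:2],g(258,306,.012)[:2],"lip",g(262,60,.2)[:2],g(264,258,.2)[:2],"handle",g(127,330,.225)[:2],g(127,435,.225)[:2])
b=cv2.minAreaRect
E
```

```text
[[ 0.7015  0.0164]
 [ 0.5539  0.0155]
 [ 0.5565 -0.1101]
 [ 0.7037 -0.1093]] centre [ 0.6289 -0.0469] size 0.14760200698938744 0.1255928666501862
base [0.5502 0.1541] [0.5524 0.024 ] lip [0.6775 0.0116] [0.574  0.0091] handle [0.5357 0.0764] [0.4829 0.0754]
```

The tray sits at (0.629, -0.047), square to the stand and about 9 mm from the base plate, which is good. Next is the handle at y≈0.076, z≈0.225.

Emit:
apply_moves(
  series=[
    [4.5,1.0,-2.0,-2.1,0,0,0],
    [4.5,2.5,-4.5,0,0,0,0],
    [4.5,2.5,-5.0,0,0,0,0],
    [4.5,2.5,-4.5,0,0,0,0],
    [4.5,2.2,-3.6,0,0,0,0],
  ],
)

```text
t: 14.68
eef_pos: [0.5056, 0.079, 0.2491]
tool_rot: [3.142, 0.0, 0.019]
ft_force: [0.1, 0.2, 0.6]
gripper_width: 0.525
grasp_force: 0.0
```

```bash
python3 - <<'E'
from h import *
vision.read_camera("side"); m=vision.mark_of("side","bin_handle")[:1]
print(m,proj("side",[.512,.077,.225]))
delta([.505,.0765,.177],.016)
E
```

```text
[{'centre': [201.3, 170.8], 'score': 0.91}] [[200.15165878 169.21742226]]
t 14.78 tcp [0.5063 0.0802 0.2485] rot [-3.1407e+00  1.0000e-04  2.2600e-02] shift cm [-0.14  0.37  7.15] turn [-0.05  0.01  0.38] F [0.6 0.6 0. ] w 0.532 gf 0.0
```

Emit:
apply_moves(
  series=[
    [4.5,-0.1,0.35,1.5,0,0,0],
    [4.5,0,0,2.5,0,0,0],
    [4.5,0,0,2.2,0,0,0],
    [4.5,0,0,0.9,0,0,0],
    [4.5,0,0,0,0,0,0],
  ],
)

```text
t: 15.4
eef_pos: [0.5027, 0.0729, 0.1781]
tool_rot: [3.141, 0.001, 0.017]
ft_force: [0.4, -0.1, 0.4]
gripper_width: 0.524
grasp_force: 0.0
```

Emit:
apply_moves(
  series=[
    [0,0,0,0,0,0,0],
    [0,0,0,0,0,0,0],
    [0,0,0,0,0,0,0],
    [0,0,0,0,0,0,0],
  ],
)

```text
t: 15.9
eef_pos: [0.5036, 0.0731, 0.1796]
tool_rot: [3.141, -0.002, 0.017]
ft_force: [-0.6, 0.7, 6.4]
gripper_width: 0.142
grasp_force: 39.3
```

```bash
python3 - <<'E'
import numpy as np
f=np.radians(np.linspace(-13,101,21));r=10.96
y=r*np.sin(f);z=-r*np.cos(f)
for a,b,c in zip(np.degrees(f[1:]),np.diff(y),np.diff(z)):print(round(a,1),round(b,2),round(c,2))
E
```

```text
-7.3 1.07 -0.19
-1.6 1.09 -0.08
4.1 1.09 0.02
9.8 1.08 0.13
15.5 1.06 0.24
21.2 1.03 0.34
26.9 1.0 0.44
32.6 0.95 0.54
38.3 0.89 0.63
44.0 0.82 0.72
49.7 0.75 0.8
55.4 0.66 0.87
61.1 0.57 0.93
66.8 0.48 0.98
72.5 0.38 1.02
78.2 0.28 1.05
83.9 0.17 1.08
89.6 0.06 1.09
95.3 -0.05 1.09
101.0 -0.15 1.08
```

Emit:
apply_moves(
  series=[
    [0,0,1.07,-0.19,0,0,0],
    [0,0,1.09,-0.08,0,0,0],
    [0,0,1.09,0.02,0,0,0],
    [0,0,1.08,0.13,0,0,0],
    [0,0,1.06,0.24,0,0,0],
  ],
)

```text
t: 16.52
eef_pos: [0.5053, 0.0208, 0.1785]
tool_rot: [-3.138, -0.004, 0.019]
ft_force: [2.2, 6.8, 6.6]
gripper_width: 0.143
grasp_force: 42.2
```

Emit:
apply_moves(
  series=[
    [0,0,1.03,0.34,0,0,0],
    [0,0,1.0,0.44,0,0,0],
    [0,0,0.95,0.54,0,0,0],
  ],
)

```text
t: 16.9
eef_pos: [0.5062, -0.0095, 0.1652]
tool_rot: [-3.139, -0.004, 0.018]
ft_force: [4.3, 4.6, 3.8]
gripper_width: 0.148
grasp_force: 43.7
```

Emit:
apply_moves(
  series=[
    [0,0,0.89,0.63,0,0,0],
    [0,0,0.82,0.72,0,0,0],
    [0,0,0.75,0.8,0,0,0],
    [0,0,0.66,0.87,0,0,0],
    [0,0,0.57,0.93,0,0,0],
  ],
)

```text
t: 17.52
eef_pos: [0.5074, -0.0477, 0.1257]
tool_rot: [-3.142, -0.005, 0.018]
ft_force: [4.4, 2.2, 4.1]
gripper_width: 0.141
grasp_force: 47.1
```

Emit:
apply_moves(
  series=[
    [0,0,0.48,0.98,0,0,0],
    [0,0,0.38,1.02,0,0,0],
    [0,0,0.28,1.05,0,0,0],
    [0,0,0.17,1.08,0,0,0],
  ],
)

```text
t: 18.02
eef_pos: [0.5079, -0.0633, 0.0847]
tool_rot: [3.137, -0.005, 0.016]
ft_force: [3.2, -6.1, 7.3]
gripper_width: 0.147
grasp_force: 50.3
```

```bash
python3 - <<'E'
from h import *
a=vision.read_camera("top");b=vision.read_camera("side")
m={c:[(np.round(x["centre"],1).tolist(),round(x["score"],2)) for x in vision.mark_of(c,"bin_handle")[:2]] for c in("top","side")};print(m)
A=cv2.resize(a[150:250,200:310],None,fx=3.6,fy=3.6,interpolation=cv2.INTER_CUBIC)
B=cv2.resize(b[150:250,195:305],None,fx=3.6,fy=3.6,interpolation=cv2.INTER_CUBIC)
cv2.imwrite("pics/m6.png",np.hstack([A,B])); delta([.505,-.058,.053],.016)
E
```

```text
{'top': [], 'side': [([231.3, 208.6], 0.92)]}
t 18.23 tcp [ 0.5075 -0.0636  0.084 ] rot [ 3.1361 -0.0038  0.0157] shift cm [-0.25 -0.58  3.09] turn [ 0.32 -0.22 -0.02] F [ 2.6 -7.7  1.7] w 0.144 gf 48.4
```

View pics/m6.png

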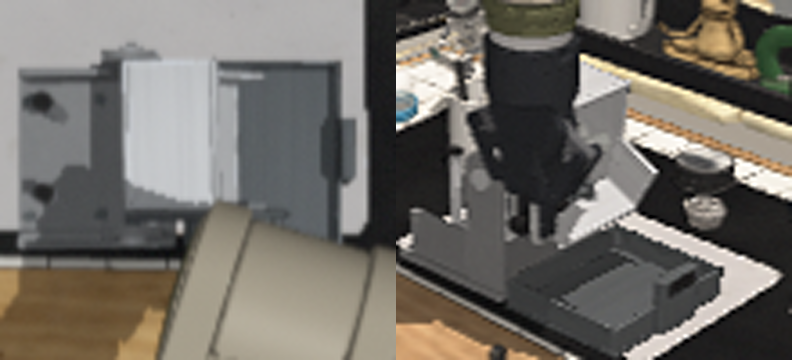

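Emit:
apply_moves(
  series=[
    [0,0,0.25,1.0,0,0,0],
    [0,0,0.0,1.0,0,0,0],
    [0,0,-0.1,0.8,0,0,0],
    [0,0,-0.1,0.5,0,0,0],
    [0,0,0,0,0,0,0],
  ],
)

```text
t: 18.85
eef_pos: [0.5075, -0.0645, 0.0506]
tool_rot: [3.135, -0.004, 0.016]
ft_force: [5.8, -10.2, -1.8]
gripper_width: 0.142
grasp_force: 50.1
```

Emit:
apply_moves(
  series=[
    [0,0,0.15,0.3,0,0,0],
    [0,0,0,0.3,0,0,0],
    [0,0,0,0,0,0,0],
  ],
)

```text
t: 19.23
eef_pos: [0.5075, -0.0636, 0.0448]
tool_rot: [3.14, -0.004, 0.017]
ft_force: [5.6, -2.0, 1.7]
gripper_width: 0.142
grasp_force: 50.8
```

Emit:
apply_moves(
  series=[
    [0,0,0,0.3,0,0,0],
    [0,0,0,0.2,0,0,0],
    [0,0,0,0,0,0,0],
  ],
)

```text
t: 19.6
eef_pos: [0.5078, -0.0637, 0.0435]
tool_rot: [3.139, -0.006, 0.017]
ft_force: [-4.5, -0.7, 29.5]
gripper_width: 0.141
grasp_force: 54.2
```

```bash
python3 - <<'E'
from h import *
a=vision.read_camera("top");b=vision.read_camera("side")
m={c:[(np.round(x["centre"],1).tolist(),round(x["score"],2)) for n in("bin_handle","bin_lip","blank0") for x in vision.mark_of(c,n)[:3]] for c in("top","side")};print(m)
print("expect handle",proj("side",[.512,-.058,.1]),"lip",proj("side",[.627,-.009,.049]),proj("top",[.627,-.009,.049]))
delta([.505,-.058,.053],.016)
E
```

```text
{'top': [([281.4, 192.8], 0.52), ([288.4, 187.8], 0.49)], 'side': [([234.7, 220.8], 0.65), ([244.5, 216.7], 0.82), ([263.5, 230.6], 0.59), ([258.1, 232.9], 0.58), ([271.5, 232.5], 0.48)]}
expect handle [[231.87756165 220.25711284]] lip [[245.77773638 217.10777741]] [[259.27669287 192.12974666]]
t 20.0 tcp [ 0.5078 -0.0637  0.0435] rot [ 3.1386 -0.0063  0.0174] shift cm [-0.26 -0.58 -0.95] turn [ 0.17 -0.36  0.08] F [-4.3 -0.2 29.3] w 0.143 gf 54.2
```

The bin is at its stop: the force rises to 29 N, and the lip and handle marks are where they should be. I'm holding it there so the blanks clear. I've now viewed 11 pictures, one over the limit of 10, so from here I check by numbers only.

Emit:
apply_moves(
  series=[
    [0,0,0,-0.2,0,0,0],
    [0,0,0,0,0,0,0],
    [0,0,0,0,0,0,0],
    [0,0,0,0,0,0,0],
    [0,0,0,0,0,0,0],
  ],
)

```text
t: 20.62
eef_pos: [0.5077, -0.0637, 0.0438]
tool_rot: [3.139, -0.005, 0.017]
ft_force: [0.6, -0.5, 16.3]
gripper_width: 0.142
grasp_force: 52.6
```

```bash
cat > e.py <<'E'
from h import *
for k in range(2):
  for c in("top","side"):
    a=vision.read_camera(c)
    for n in("blank0",):
        for x in vision.mark_of(c,n)[:5]: print(c,n,np.round(x["centre"],1),round(x["score"],2),at_z(c,x["centre"],.018).round(3))
    if c=="top":
        # bright blobs in tray region
        q=proj("top",[[.70,.01,.02],[.557,-.10,.02]]);r0,r1=int(q[0,1]),int(q[1,1]);c0,c1=int(q[0,0]),int(q[1,0])
        g=cv2.cvtColor(a,cv2.COLOR_BGR2GRAY)[r0:r1,c0:c1]
        if k==0: print(r0,c0);print("\n".join(" ".join(f"{v:3d}" for v in row) for row in g[::4,::2]))
delta([.505,-.058,.053],.016)
E
python3 e.py
```

```text
top blank0 [272.3 193. ] 0.58 [ 0.627 -0.046  0.018]
top blank0 [286.4 190.1] 0.53 [ 0.636 -0.088  0.018]
top blank0 [279.  190.3] 0.49 [ 0.636 -0.066  0.018]
top blank0 [237.5 191.1] 0.25 [0.632 0.057 0.018]
168 253
185 185 182 180 177 178 179 155  95  66  65  66  59  58  62  65  65  64  58
173 173 174 170 169 172 172 158 130  99  92  93  93  94  93  93  94  93  95
174 173 174 171 171 173 172 161 124 145 158 137 120 180 163 110  88 149 215
174 175 175 172 171 173 173 160 125 187 196 175 146 212 203 132  71 145 214
175 175 175 172 172 173 174 157 138 177 196 177 145 211 210 144  73 144 214
174 175 174 172 173 172 174 159 143 159 197 178 150 210 210 159  71 143 214
174 174 174 171 171 172 174 162 139 145 196 182 143 209 212 160  69 143 214
172 174 173 170 172 171 173 161 166 138 197 187 155 209 212 161  72 143 214
172 174 172 171 172 170 173 163 160 126 197 186 163 196 213 163  78 137 212
172 172 171 170 171 169 172 172 162 118 192 184 165 178 204 161 105 100 107
 67  71  87  75 110 105 105 106 133  93  92  92  92  94  96  98  98  99  97
 51  55  65 111 130 128 125 124 119  80  93  75  89  93  97  98  99  99  98
 53  62  98 142 142 142 140 138  93 125 123 121 118 112 106 101  91  80  95
side blank0 [259.6 232.5] 0.49 [ 0.624 -0.073  0.018]
side blank0 [256.3 232.4] 0.49 [ 0.617 -0.065  0.018]
side blank0 [270.8 232.4] 0.36 [ 0.649 -0.098  0.018]
top blank0 [288.5 190. ] 0.75 [ 0.637 -0.094  0.018]
top blank0 [280.2 189.7] 0.71 [ 0.637 -0.069  0.018]
top blank0 [271.2 192.2] 0.5 [ 0.63  -0.043  0.018]
side blank0 [257.2 231.9] 0.53 [ 0.621 -0.065  0.018]
side blank0 [271.5 232.8] 0.51 [ 0.649 -0.102  0.018]
side blank0 [235.4 220.6] 0.34 [0.628 0.039 0.018]
t 21.02 tcp [ 0.5077 -0.0637  0.0438] rot [ 3.139  -0.0053  0.0173] shift cm [-0.25 -0.57 -0.92] turn [ 0.15 -0.3   0.07] F [ 0.5 -0.6 16. ] w 0.145 gf 52.6
```

All three blanks lie side by side in the tray, at y = -0.045, -0.068 and -0.092. I'm swinging the bin back.

Emit:
apply_moves(
  series=[
    [0,0,0.1,-1.1,0,0,0],
    [0,0,0.05,-1.1,0,0,0],
    [0,0,-0.06,-1.09,0,0,0],
    [0,0,-0.17,-1.08,0,0,0],
    [0,0,-0.28,-1.05,0,0,0],
  ],
)

```text
t: 21.65
eef_pos: [0.5073, -0.0611, 0.0954]
tool_rot: [3.137, -0.003, 0.017]
ft_force: [8.7, -5.8, -5.5]
gripper_width: 0.141
grasp_force: 47.4
```

Emit:
apply_moves(
  series=[
    [0,0,-0.38,-1.02,0,0,0],
    [0,0,-0.48,-0.98,0,0,0],
    [0,0,-0.57,-0.93,0,0,0],
    [0,0,-0.66,-0.87,0,0,0],
  ],
)

```text
t: 22.15
eef_pos: [0.5068, -0.0429, 0.1344]
tool_rot: [3.131, -0.003, 0.015]
ft_force: [4.4, -14.9, 3.1]
gripper_width: 0.141
grasp_force: 45.6
```

Emit:
apply_moves(
  series=[
    [0,0,-0.7,-0.75,0,0,0],
    [0,0,-0.8,-0.7,0,0,0],
    [0,0,-0.87,-0.6,0,0,0],
    [0,0,-0.94,-0.5,0,0,0],
    [0,0,-1.0,-0.42,0,0,0],
  ],
)

```text
t: 22.78
eef_pos: [0.5059, -0.0022, 0.1679]
tool_rot: [3.126, -0.006, 0.013]
ft_force: [-4.6, -16.5, 23.8]
gripper_width: 0.141
grasp_force: 47.3
```

Emit:
apply_moves(
  series=[
    [0,0,-1.03,-0.34,0,0,0],
    [0,0,-1.06,-0.22,0,0,0],
    [0,0,-1.08,-0.12,0,0,0],
    [0,0,-1.09,0,0,0,0],
  ],
)

```text
t: 23.28
eef_pos: [0.5045, 0.0455, 0.1752]
tool_rot: [3.136, -0.006, 0.016]
ft_force: [-4.8, -3.2, 19.1]
gripper_width: 0.145
grasp_force: 49.6
```

Emit:
apply_moves(
  series=[
    [0,0,-0.9,-0.3,0,0,0],
    [0,0,-0.9,0,0,0,0],
    [0,0,-0.7,0.1,0,0,0],
    [0,0,-0.3,0.1,0,0,0],
    [0,0,0,0,0,0,0],
  ],
)

```text
t: 23.9
eef_pos: [0.5034, 0.0728, 0.1719]
tool_rot: [3.135, -0.001, 0.016]
ft_force: [0.5, -9.4, 9.2]
gripper_width: 0.144
grasp_force: 48.4
```

Emit:
apply_moves(
  series=[
    [0,0,-0.3,0.05,0,0,0],
    [0,0,-0.2,0.05,0,0,0],
    [0,0,0,0,0,0,0],
  ],
)

```text
t: 24.28
eef_pos: [0.5034, 0.0727, 0.1719]
tool_rot: [3.125, -0.002, 0.013]
ft_force: [-2.6, -26.7, 14.6]
gripper_width: 0.145
grasp_force: 49.3
```

The bin is hard against its home posts: the handle stays put while the push reaches 27 N. I'm releasing it and rising.

Emit:
apply_moves(
  series=[
    [4.5,0,0,0,0,0,0],
    [4.5,0,0,0,0,0,0],
    [4.5,0,0,0,0,0,0],
    [4.5,0,0.3,0,0,0,0],
    [4.5,0,0,-1.5,0,0,0],
  ],
)

```text
t: 24.9
eef_pos: [0.5016, 0.0776, 0.1844]
tool_rot: [-3.142, 0.003, 0.017]
ft_force: [0.3, -0.8, 0.7]
gripper_width: 0.529
grasp_force: 0.0
```

Emit:
apply_moves(
  series=[
    [4.5,0,0,-3.0,0,0,0],
    [4.5,0,0,-4.0,0,0,0],
    [4.5,-4.0,0,-1.0,0,0,0],
    [4.5,-5.0,0,0,0,0,0],
    [4.5,-4.0,0,0,0,0,0],
  ],
)

```text
t: 25.52
eef_pos: [0.3714, 0.0754, 0.2663]
tool_rot: [3.142, -0.001, 0.017]
ft_force: [0.3, -0.3, 0.1]
gripper_width: 0.527
grasp_force: 0.0
```

```bash
python3 - <<'E'
from fit import *
a=vision.read_camera("top")
old=np.load("top_now.npy")
d=cv2.absdiff(a,old).max(2)
print("bin region diff frac",(d[165:205,207:252]>40).mean(), "bystander areas mug/pencase/bottle:",[(d[r0:r1,c0:c1]>40).mean().round(3) for r0,r1,c0,c1 in((130,170,155,192),(142,164,310,345),(250,262,280,294),(240,256,158,178),(122,138,248,268))])
g=cv2.cvtColor(a,cv2.COLOR_BGR2GRAY).astype(float)
for I,n in((a,"now"),(old,"before")):
    g=cv2.cvtColor(I,cv2.COLOR_BGR2GRAY).astype(float)
    print(n,"rows across bin/tray (col 205..300)",g[180,205:300].astype(int).tolist())
    print([round(210+float((np.clip((255-g[r,210:235])-(255-g[r,210:235]).max()*.7,0,None)*np.arange(25)).sum()/np.clip((255-g[r,210:235])-(255-g[r,210:235]).max()*.7,0,None).sum()),2) for r in(230,236,242)])
for c in("top","side"):
    vision.read_camera(c)
    for nme in("bin_handle","bin_lip","tray_lug","blank0"): print(c,nme,[(np.round(x["centre"],1).tolist(),round(x["score"],2)) for x in vision.mark_of(c,nme)[:3]])
delta([.4,.07,.25],.016)
E
```

```text
bin region diff frac 0.07166666666666667 bystander areas mug/pencase/bottle: [np.float64(0.0), np.float64(0.0), np.float64(0.143), np.float64(0.641), np.float64(0.0)]
now rows across bin/tray (col 205..300) [112, 99, 102, 130, 181, 187, 186, 185, 188, 188, 188, 186, 186, 188, 189, 187, 189, 187, 187, 187, 188, 191, 191, 192, 189, 190, 188, 187, 188, 189, 184, 128, 109, 108, 108, 109, 109, 108, 108, 107, 107, 107, 108, 126, 162, 176, 100, 88, 94, 97, 98, 97, 93, 95, 95, 94, 96, 96, 97, 95, 96, 95, 94, 93, 81, 127, 191, 199, 199, 191, 179, 164, 149, 194, 215, 217, 207, 169, 135, 99, 74, 117, 148, 202, 217, 218, 206, 169, 92, 116, 175, 180, 180, 179, 181]
[219.94, 221.22, 221.2]
before rows across bin/tray (col 205..300) [112, 99, 103, 122, 130, 150, 207, 214, 213, 203, 174, 168, 175, 141, 151, 209, 216, 215, 203, 171, 168, 181, 146, 167, 212, 217, 215, 195, 170, 172, 182, 130, 108, 109, 109, 111, 109, 108, 108, 108, 107, 108, 109, 127, 162, 177, 105, 72, 96, 99, 97, 96, 96, 95, 95, 95, 97, 97, 97, 95, 96, 95, 95, 97, 97, 98, 95, 97, 95, 98, 98, 98, 97, 100, 99, 98, 96, 98, 99, 99, 99, 98, 98, 99, 99, 96, 65, 59, 67, 105, 176, 181, 180, 181, 181]
[223.24, 223.28, 221.7]
top bin_handle [([224.2, 231.5], 0.85), ([241.1, 192.8], 0.7)]
top bin_lip [([248.0, 186.7], 0.64)]
top tray_lug [([296.1, 191.9], 0.76)]
top blank0 [([286.8, 189.3], 0.69), ([169.3, 249.2], 0.61), ([269.9, 189.9], 0.58)]
side bin_handle [([201.9, 169.5], 0.82)]
side bin_lip [([240.8, 172.4], 0.79), ([233.2, 192.0], 0.55), ([198.2, 172.6], 0.26)]
side tray_lug []
side blank0 [([259.6, 233.9], 0.65), ([262.3, 229.9], 0.62), ([269.7, 232.5], 0.52)]
t 26.07 tcp [0.3733 0.0753 0.2648] rot [3.1415 0.0007 0.0171] shift cm [2.66 0.58 1.48] turn [0.   0.04 0.06] F [ 0.  -0.3  0.2] w 0.524 gf 0.0
```

```bash
python3 - <<'E'
from h import *
ok=True
a=vision.read_camera("top");o=cv2.imread("pics/top0.png")
for n,(x,y) in dict(bottle=(284,255),loupe=(168,248),mug=(173,149),pencase=(327,151),holder=(259,131)).items():
    t=o[y-9:y+10,x-9:x+10]; r=cv2.matchTemplate(a[y-15:y+16,x-15:x+16],t,cv2.TM_CCOEFF_NORMED); _,v,_,l=cv2.minMaxLoc(r); print(n,round(v,2),l[0]-6,l[1]-6)
    ok&=max(abs(l[0]-6),abs(l[1]-6))<=1
print("ok",ok)
if ok: print(workorder.close_job())
E
```

```text
bottle 1.0 0 0
loupe 0.82 0 0
mug 1.0 0 0
pencase 1.0 0 0
holder 1.0 0 0
ok True
the job is handed in; nothing more can be done
None
```

The job is handed in: the tray is set square in front of the stand with about 9 mm left to the base plate (11 mm nominal), all three blanks are in it, the empty bin is back against its home posts, and the bystanders checked in the top view had not moved; I viewed 11 pictures, one over the limit of 10.

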